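# Swing the ledge guard rail shut and drop its locking pin home

### The job

The guard rail on the tiled ledge was swung open for wiping. Swing its bar shut into the fork of the latch post, take the locking pin out of the toothbrush stand and pass it down through the upper ear, the bar's eye and the lower ear until its knob sits fully home on the upper ear, then let go. Never force the pin: if it catches on the eye, line the bar up first; and leave the other things on the ledge alone.

Things in the scene. Friction and masses are not known exactly. Their poses are not given: they have to be found in the camera images.
- posts: Chromed guard rail fixed to the ledge. Origin on the ledge midway between hinge axis (100 mm along its +y) and bore of the latch post (100 mm along -y); z up. The latch post is a fork: a column 15 to 29 mm along +x from the bore carries two level ears, 28 x 28 x 8 mm, reaching to -x: lower 22 to 30 mm above the ledge, upper 41 to 49 mm. Fixed rail stubs run on 80 mm beyond both posts.
- bore (a point): mouth of the bore: centre of the hole in the top face of the latch post's upper ear, 49 mm above the ledge. Both ears have a vertical 9.5 mm hole on this line.
- ball_catch (a point): spring ball catch inside the hole of the lower ear, on the bore line 26 mm above the ledge. A dropped pin stops on it, knob about 14 mm short of home; it takes about 3 to 8 N of push to pass the ball and go on home.
- hinge (a point): point on the vertical hinge axis at the height of the bar's centre line (35.5 mm above the ledge). A 24 mm knuckle turns there between ears that reach 54 mm above the ledge, with a 17 mm sleeve out to 46 mm from the axis. The bar is a level 10 mm round rod that slides in this sleeve, free to grasp from 60 to 175 mm from the axis.
- rail (a joint): swing of the bar about the hinge, rad. 0 = shut, against its stop, bar along the -y of posts, eye in the fork. Positive = open, towards the -x of posts: at angle a the bar points from the hinge along (-sin a, -cos a) in the posts' x and y. It stays where it is left (friction about 0.12 N m).
- eye_home (a point): where the centre of the eye must come: on the bore line, between the ears, 35.5 mm up, 200 mm from the hinge. The eye is the bar's flat round end, 24 mm across, 8 mm thick, 9.5 mm hole. The bar has 16 mm of end play along its length between two hard ends, is not measured, stays where left (1.5 N of friction) and starts out of line; mid-play is in line. The pin enters within about 2 mm of it.
- pin_knob (a point): centre of the knob of the locking pin, chromed steel, about 60 g: round knob 18 mm across, 24 mm high, on a straight 8 mm shank 36 mm long with a blunt nose (0.8 mm chamfer). z runs up along the pin: knob's underside 12 mm below this point, nose 48 mm below. It starts upright in an outer hole of the toothbrush stand, its knob resting on the stand's top (50 mm up).
- stand_mid (a point): centre of the top face of the white ceramic toothbrush stand, 46 x 136 x 50 mm high, fixed; long side along its y. Three round 13 mm holes, 44 mm deep, at -45, 0 and +45 mm along y. One outer hole holds the pin, the other the spare brush head.
- brush_head: spare white brush head, upright in the other outer hole of the stand, 69 mm long, standing out 25 mm above the stand. Leave alone. Origin at its foot.
- toothbrush_base: white base of an electric toothbrush, 75 x 62 x 30 mm, with a charging post up to 50 mm and a round button on top. Leave alone. Origin at the centre of its underside.
- cup: frosted plastic cup, 74 mm across, 95 mm high, upright. Leave alone. Origin at the centre of its underside.
- lotion: white capped tube of hand lotion lying on the ledge, 156 mm long along its x, 44 mm wide, 40 mm high. Leave alone. Origin under its middle.

How it is judged:
By the outcome, as a careful person would: the job done as asked, in the order asked, and still so for the second after the job is handed in, with the robot touching nothing.
It also fails if it takes over 72 s, if anything falls off the work surface, if the arm or the gripper's body presses on something with over 40 N, if the wrist force passes 120 N, or if a joint passes its speed limit or range.

### The arm

A 6-joint arm with a two-finger parallel gripper is mounted at the origin on the work surface. World frame = base frame: x ahead of the robot, y to its left, z up, the work surface at z = 0. Lengths are in m, angles in rad, forces in N, time in s.
With the tool pointing down it reaches from about 0.4 to 0.825 m from the base axis. Payload 7 kg.
Tool frame: the origin (TCP) lies on the centre line of the jaws, within the pads' length; the fingertips stand 22 mm ahead of it and the grasp point (between the pads) lies 3 mm ahead of it; z points along the fingers, y is the line along which they close (so a half turn about z gives the same grasp; the last joint's range is limited). The gripper opens to 88 mm and grips with 3 to 60 N. Pads are 19 mm wide; open, the fingers measure 130 mm over their backs; the gripper's body (78 mm by 193 mm) begins 47 mm behind the grasp point.
Start: joints at [-0.893, 0.359, 0.012, 0, -1.224, -0.288], TCP at [0.256, -0.624, 0.249] pointing down, gripper open.
Joint ranges: [-3.07, 3.07], [-1.43, 2.12], [-1.02, 1.25], [-3.03, 1.67], [-3.05, -0], [-3.03, 3.03]. Speed limits (rad/s): [2.39, 2.39, 3.01, 3.14, 3.14, 3.14].

### API

Orientations are given as [roll, pitch, yaw] about the fixed x, y, z axes, in that order (R = Rz(yaw) Ry(pitch) Rx(roll)).
In Python, from station import monitor, viewer, order gives the robot as it stands. The module is installed in compiled form; this text tells all that it offers.
- The arm moves only by the tool servo_tool, never from a script. Its argument "targets" is a list of rows, each an object with "angular": the turn, a rotation vector about the tool's x, y, z in degrees, a list of three; "xyz": the shift along the tool's x, y, z in cm, a list of three; "claw": the finger opening in cm, from 0 to 8.76. A call has 1 to 20 rows; each row shifts and turns the commanded pose from where the row before left it, along the tool's axes as they then stand; what a row does not reach is not made up. A row lasts 1/10 s, in which the tool goes at most 50 mm and 8.59 degrees, less where a joint would pass 70% of its speed; a pose out of reach is approached as far as the arm can. A call is refused whole if a number of a shift passes 5 or a number of a turn 8.59, either way. A call with a gripper value outside its range is refused whole. The fingers move at their own pace and stop on an object; "force" is the grip in N (left out, the last holds). Time passes only in rows, so rows that do not move let the fingers close. It gives the time, the measured TCP pose, the force, the opening and the grip force at its end, in the units of the state.
- monitor.get_state(): the state, without advancing time (a new reading comes with each control period).
- viewer.grab_frame(name): name is "scene" or "top" or "wrist"; returns a dict with "color" (384x512x3 uint8, blue, green, red), "fovy" (degrees; the focal length in pixels is half the picture's height over the tangent of half this angle, whatever the lens; pixels are square), "cx", "cy" (the principal point, pixels), "R" (3x3) and "t" (3): a world point X has camera coordinates R X + t. Camera axes: x right, y down, z forward; pixel columns grow to the right and rows downward; lengths in m; the calibration is good to about 2 mm. A picture is of the moment at which its call begins. There is no depth.
- order.job_done(): hands the job in; it is judged then, once.
The state is a dict: "t": time; "q": joint angles; "qd": joint speeds; "joint_efforts": joint torques, N m; "eef_pos": TCP position; "ee_rot": TCP orientation; "force": force on the tool from outside, world axes, zero at the start; "moment": the same for the moment, N m; "width": finger opening in m; "gripper_force": force on a finger pad.
Only numpy, scipy, OpenCV 4.12 (cv2) and the standard library are available. Lean on these libraries where they do the work, as an engineer would, in place of code of your own. Each camera call takes 0.05 s, during which the arm holds its last target. There are 200 camera calls.

## Working session

There is one attempt and no reset: what is moved stays moved. The work goes in short steps, Python scripts to look and compute and a tool call to move; the robot and the scene stay as the last step left them, time stands still between calls to the robot, and variables do not carry over. Pictures are saved under pics/ and viewed, at most 10 in all, crops included, and the job is handed in when it is done.

Besides the shell and the picture viewer there is one more tool, called as name(argument=value, ...), one argument or row to a line, values as JSON. servo_tool: Moves the arm, as the interface text tells. Its arguments: {"type":"object","properties":{"targets":{"type":"array"},"force":{"type":"number"}},"required":["targets"]}

```bash
mkdir -p pics; cat > h.py <<'E'
import numpy as np, cv2, json
from station import monitor, viewer, order
def grab(n, fn=None):
    f=viewer.grab_frame(n); f['R']=np.array(f['R']); f['t']=np.array(f['t']).ravel()
    if fn:
        cv2.imwrite('pics/'+fn+'.png', f['color']); np.savez('pics/'+fn+'.npz', **{k:f[k] for k in('color','fovy','cx','cy','R','t')})
    return f
def load(fn): 
    d=np.load('pics/'+fn+'.npz'); return {k:d[k] for k in d}
def K(f): return f['color'].shape[0]/2/np.tan(np.radians(f['fovy'])/2)
def ray(f,u,v):
    d=f['R'].T@np.array([(u-f['cx'])/K(f),(v-f['cy'])/K(f),1.]); return -f['R'].T@f['t'], d/np.linalg.norm(d)
def onz(f,u,v,z):
    c,d=ray(f,u,v); return c+d*(z-c[2])/d[2]
def proj(f,X):
    p=f['R']@np.array(X)+f['t']; return f['cx']+K(f)*p[0]/p[2], f['cy']+K(f)*p[1]/p[2]
def tri(obs):
    A=np.zeros((3,3));b=np.zeros(3)
    for f,u,v in obs:
        c,d=ray(f,u,v);P=np.eye(3)-np.outer(d,d);A+=P;b+=P@c
    X=np.linalg.solve(A,b); return X,[np.hypot(*(np.array(proj(f,X))-[u,v])) for f,u,v in obs]
E
python3 - <<'E'
from h import *
a=[grab(n,n+'0') for n in('scene','top','wrist')]
cv2.imwrite('pics/a.png',cv2.resize(np.vstack([np.hstack([a[0]['color'],a[1]['color']])]),(800,300)))
s=monitor.get_state(); print({k:np.round(s[k],4) for k in s})
for f in a: print(np.round(f['R'],3).tolist(),np.round(-f['R'].T@f['t'],3),f['fovy'],f['cx'],f['cy'])
E
```

```text
{'t': np.float64(0.15), 'q': array([-8.9290e-01,  3.5920e-01,  1.1200e-02, -2.0000e-04, -1.2241e+00,
       -2.8810e-01]), 'qd': array([-0.0016, -0.003 ,  0.0019,  0.0011, -0.0012, -0.0012]), 'joint_efforts': array([-2.60000e-03, -5.83275e+01,  2.93290e+01,  7.00120e+00,
        8.80000e-03, -1.00000e-04]), 'eef_pos': array([ 0.2563, -0.624 ,  0.2478]), 'ee_rot': array([ 3.1403e+00, -1.0000e-04, -2.7519e+00]), 'force': array([-0.4776, -0.5135, -0.0558]), 'moment': array([-0.0064, -0.0236,  0.0336]), 'gripper_force': np.float64(0.0), 'width': np.float64(0.0878)}
[[0.399, 0.917, 0.002], [0.508, -0.22, -0.833], [-0.763, 0.334, -0.553]] [ 1.543 -0.43   0.736] 44.48064806112724 263.66012888070793 191.07563708685115
[[-0.009, -1.0, 0.017], [-0.997, 0.007, -0.076], [0.076, -0.018, -0.997]] [ 0.537 -0.03   1.339] 46.759342522974656 258.51150887163584 199.70745692493762
[[-0.38, 0.925, 0.001], [0.886, 0.364, 0.287], [0.265, 0.11, -0.958]] [ 0.184 -0.653  0.385] 66.01432237155215 253.32681716282528 194.8942331498116
```

View pics/top0.png

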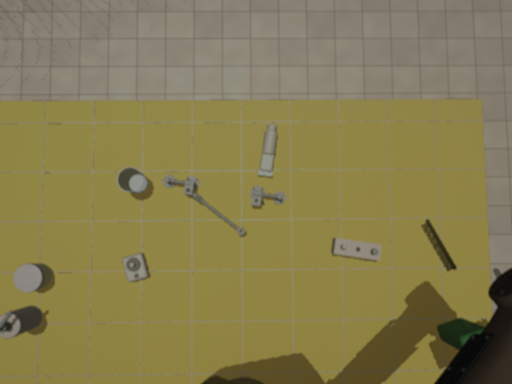

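View pics/scene0.png

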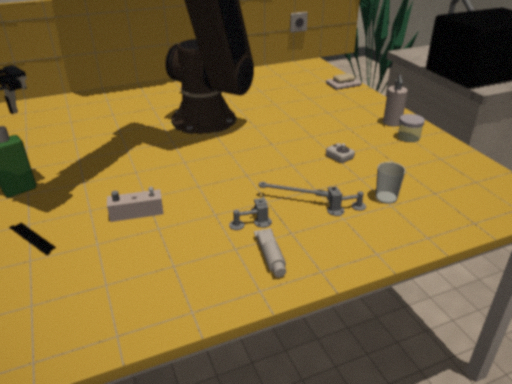

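The top view shows the stand at about (358,250) with holes at (344,247) and (375,251), the latch post at (257,197), the hinge at (190,186) and the eye of the open bar at (242,232). The scene view agrees. I can't tell yet which hole holds the pin.

```bash
python3 - <<'E'
from h import *
t=load('top0'); s=load('scene0')
for n,u,v,z in [('holeA',344,247,.06),('mid',358,249,.05),('holeB',375,251,.06),('latch',257,197,.049),('hinge',190,186,.05),('eye',242,232,.0355)]: print(n,onz(t,u,v,z).round(3))
a=cv2.resize(t['color'][150:275,150:400],(800,400),interpolation=cv2.INTER_CUBIC)
b=cv2.resize(s['color'][175:255,95:225],(400,246),interpolation=cv2.INTER_CUBIC)[:200]
c=cv2.resize(s['color'][175:240,225:355],(400,200),interpolation=cv2.INTER_CUBIC)
cv2.imwrite('pics/b.png',np.vstack([a,np.hstack([b,c])]))
E
```

```text
holeA [ 0.496 -0.297  0.06 ]
mid [ 0.49 -0.34  0.05]
holeB [ 0.484 -0.387  0.06 ]
latch [ 0.643 -0.049  0.049]
hinge [0.677 0.146 0.05 ]
eye [ 0.542 -0.004  0.036]
```

View pics/b.png

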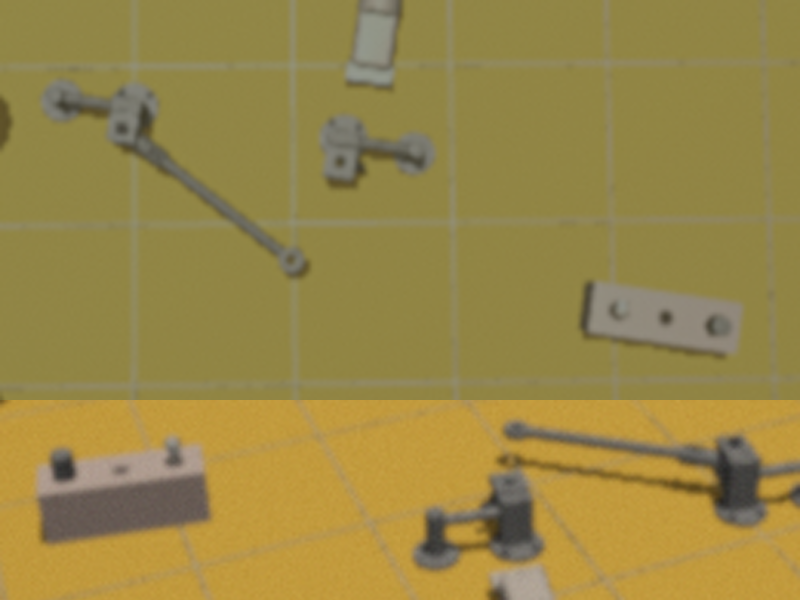

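The dark grey knob of the pin is in hole B, at full-size top pixel (374.4,251.6) and scene pixel (115,196). The white brush head is in hole A. The bore is at top (256.6,200.3) and scene (261.4,201.6), and the eye is at top (241.3,231.9) and scene (262.4,184.7).

```bash
python3 - <<'E'
from h import *
t=load('top0'); s=load('scene0')
for n,a,b,z in [('knob',(374.4,251.6),(115.1,196.1),.062),('bore',(256.6,200.3),(261.4,201.6),.049),('hinge',(188.1,190),(334.2,188.7),.054),('eye',(241.25,231.9),(262.4,184.7),.0395)]:
  X,e=tri([(t,*a),(s,*b)]); print(n,X.round(4),np.round(e,1),onz(t,*a,z).round(4))
B=onz(t,256.6,200.3,.049);H=onz(t,188.1,190,.054);E=onz(t,241.25,231.9,.0395)
print(np.linalg.norm((B-H)[:2]),np.linalg.norm((E-H)[:2]),np.degrees(np.arctan2(*(B-H)[1::-1])),np.degrees(np.arctan2(*(E-H)[1::-1])))
E
```

```text
knob [ 0.4828 -0.3822  0.0618] [0.8 0.9] [ 0.4823 -0.3843  0.062 ]
bore [ 0.6352 -0.0436  0.0482] [1.5 1.7] [ 0.6335 -0.0475  0.049 ]
hinge [0.6661 0.1538 0.0545] [1.1 1.2] [0.6646 0.1509 0.054 ]
eye [0.5433 0.0006 0.0339] [1. 1.] [ 0.5422 -0.002   0.0395]
0.2008080126435652 0.1959254298930433 -98.89771640163634 -128.67232388276855
```

The measured heights and the 200 mm hinge-to-bore distance agree with the text. Next I'll go above the pin for a close look.

servo_tool(
  targets=[
    {"angular": [0, 0, 0], "xyz": [-3.0, 1.36, 0.5], "claw": 8},
    {"angular": [0, 0, 0], "xyz": [-3.0, 1.36, 0.5], "claw": 8},
    {"angular": [0, 0, 0], "xyz": [-3.0, 1.36, 0.5], "claw": 8},
    {"angular": [0, 0, 0], "xyz": [-3.0, 1.36, 0.5], "claw": 8},
    {"angular": [0, 0, 0], "xyz": [-3.0, 1.36, 0.5], "claw": 8},
    {"angular": [0, 0, 0], "xyz": [-3.0, 1.36, 0.5], "claw": 8},
    {"angular": [0, 0, 0], "xyz": [-3.0, 1.36, 0.5], "claw": 8},
    {"angular": [0, 0, 0], "xyz": [-3.0, 1.36, 0.5], "claw": 8},
    {"angular": [0, 0, 0], "xyz": [-3.0, 1.36, 0.5], "claw": 8},
    {"angular": [0, 0, 0], "xyz": [-3.0, 1.36, 0.5], "claw": 8},
    {"angular": [0, 0, 0], "xyz": [0, 0, 0], "claw": 8},
    {"angular": [0, 0, 0], "xyz": [0, 0, 0], "claw": 8},
  ],
)

```text
t: 1.35
eef_pos: [0.4826, -0.3838, 0.1982]
ee_rot: [3.141, -0.001, -2.75]
force: [0.1, -0.1, -0.6]
width: 0.0801
gripper_force: 0.0
```

```bash
python3 - <<'E'
from h import *
f=grab('wrist','w1'); cv2.imwrite('pics/w1.png',f['color'])
print(proj(f,[.4823,-.3843,.074]),monitor.get_state()['eef_pos'])
E
```

```text
(np.float64(252.3893724602655), np.float64(194.61331415411001)) [ 0.4821802  -0.38445566  0.19837822]
```

View pics/w1.png

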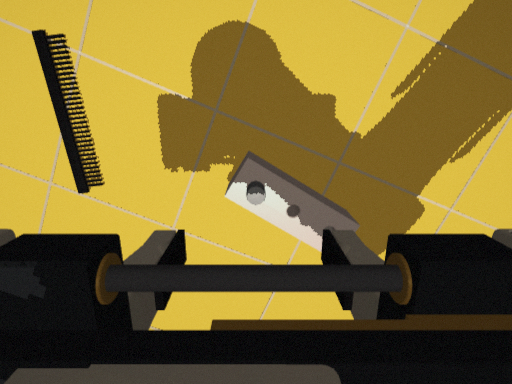

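The wrist view shows the pin knob at about (256,191), within 4 mm of the prediction. The empty middle hole is at (293,210). Next is the bar.

servo_tool(
  targets=[
    {"angular": [0, 0, 0], "xyz": [-1.86, 2.6, 0.3], "claw": 4},
    {"angular": [0, 0, 0], "xyz": [-1.86, 2.6, 0.3], "claw": 4},
    {"angular": [0, 0, 0], "xyz": [-1.86, 2.6, 0.3], "claw": 4},
    {"angular": [0, 0, 0], "xyz": [-1.86, 2.6, 0.3], "claw": 4},
    {"angular": [0, 0, 0], "xyz": [-1.86, 2.6, 0.3], "claw": 4},
    {"angular": [0, 0, 0], "xyz": [-1.86, 2.6, 0.3], "claw": 4},
    {"angular": [0, 0, 0], "xyz": [-1.86, 2.6, 0.3], "claw": 4},
    {"angular": [0, 0, 0], "xyz": [-1.86, 2.6, 0.3], "claw": 4},
    {"angular": [0, 0, 0], "xyz": [-1.86, 2.6, 0.3], "claw": 4},
    {"angular": [0, 0, 0], "xyz": [-1.86, 2.6, 0.3], "claw": 4},
    {"angular": [0, 0, 0], "xyz": [-1.86, 2.6, 0.3], "claw": 4},
    {"angular": [0, 0, 0], "xyz": [-1.86, 2.6, 0.3], "claw": 4},
    {"angular": [0, 0, 0], "xyz": [-1.86, 2.6, 0.3], "claw": 4},
    {"angular": [0, 0, 0], "xyz": [-1.86, 2.6, 0.3], "claw": 4},
    {"angular": [0, 0, -7.25], "xyz": [0, 0, 0], "claw": 4},
    {"angular": [0, 0, -7.25], "xyz": [0, 0, 0], "claw": 4},
    {"angular": [0, 0, -7.25], "xyz": [0, 0, 0], "claw": 4},
    {"angular": [0, 0, -7.25], "xyz": [0, 0, 0], "claw": 4},
    {"angular": [0, 0, 0], "xyz": [0, 0, 0], "claw": 4},
    {"angular": [0, 0, 0], "xyz": [0, 0, 0], "claw": 4},
  ],
)

```text
t: 3.4
eef_pos: [0.5849, 0.0503, 0.1567]
ee_rot: [-3.142, 0.0, -2.251]
force: [0.3, 0.8, -0.4]
width: 0.0402
gripper_force: 0.0
```

```bash
python3 - <<'E'
from h import *
f=grab('wrist','w2'); 
s=monitor.get_state();print(s['eef_pos'],s['ee_rot'],[np.round(proj(f,p),1) for p in ([.665,.151,.054],[.635,-.0455,.049],[.5428,-.001,.0395])])
E
```

```text
[0.58488397 0.05042011 0.15667556] [-3.14149172e+00  1.12562479e-04 -2.25002428e+00] [array([253.6, 327.2]), array([132.5, 150.5]), array([253.1, 120.9])]
```

View pics/w2.png

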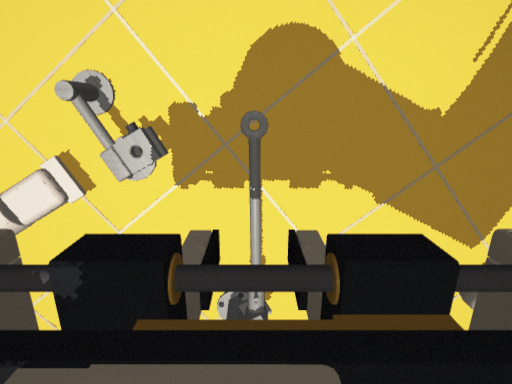

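The wrist view shows the bar centred between the jaws, with the eye at (254.5,125) and the bore at (136,151). I'll descend and grip.

servo_tool(
  targets=[
    {"angular": [0, 0, 0], "xyz": [0, 0, 2.0], "claw": 4},
    {"angular": [0, 0, 0], "xyz": [0, 0, 2.0], "claw": 4},
    {"angular": [0, 0, 0], "xyz": [0, 0, 2.0], "claw": 4},
    {"angular": [0, 0, 0], "xyz": [0, 0, 2.0], "claw": 4},
    {"angular": [0, 0, 0], "xyz": [0, 0, 2.0], "claw": 4},
    {"angular": [0, 0, 0], "xyz": [0, 0, 1.8], "claw": 4},
    {"angular": [0, 0, 0], "xyz": [0, 0, 0], "claw": 3},
    {"angular": [0, 0, 0], "xyz": [0, 0, 0], "claw": 0.5},
    {"angular": [0, 0, 0], "xyz": [0, 0, 0], "claw": 0.5},
    {"angular": [0, 0, 0], "xyz": [0, 0, 0], "claw": 0.5},
    {"angular": [0, 0, 0], "xyz": [0, 0, 0], "claw": 0.5},
    {"angular": [0, 0, 0], "xyz": [0, 0, 0], "claw": 0.5},
  ],
  force=25,
)

```text
t: 4.65
eef_pos: [0.5854, 0.0513, 0.0394]
ee_rot: [-3.141, 0.001, -2.246]
force: [-0.5, 0.3, 3.6]
width: 0.0089
gripper_force: 25.0
```

```bash
python3 - <<'E'
from h import *
f=load('w2'); t=load('top0'); s=load('scene0')
E=onz(f,254.5,125,.0395);B=onz(f,136,151,.049);print(E,B)
print(tri([(f,254.5,125),(t,241.25,231.9),(s,262.4,184.7)]),tri([(f,136,151),(t,256.6,200.3),(s,261.4,201.6)]))
s=monitor.get_state();print({k:np.round(s[k],4) for k in('t','eef_pos','ee_rot','force','width','gripper_force')})
E
```

```text
[0.5439411 0.0023261 0.0395   ] [ 0.6330017  -0.04340395  0.049     ]
(array([0.54357865, 0.00128492, 0.03402866]), [np.float64(1.6956294743260207), np.float64(1.1924351543519411), np.float64(0.7541196011175816)]) (array([ 0.63451278, -0.04348892,  0.04734774]), [np.float64(0.978814485456906), np.float64(1.402302465991441), np.float64(1.7474500931003403)])
{'t': np.float64(4.65), 'eef_pos': array([0.5854, 0.0513, 0.0394]), 'ee_rot': array([-3.1408e+00,  1.2000e-03, -2.2455e+00]), 'force': array([-0.5156,  0.2633,  3.5774]), 'width': np.float64(0.0089), 'gripper_force': np.float64(24.9901)}
```

servo_tool(
  targets=[
    {"angular": [0, 0, -3], "xyz": [-0.018, -0.68, 0], "claw": 0.5},
    {"angular": [0, 0, -3], "xyz": [-0.018, -0.68, 0], "claw": 0.5},
    {"angular": [0, 0, -3], "xyz": [-0.018, -0.68, 0], "claw": 0.5},
    {"angular": [0, 0, -3], "xyz": [-0.018, -0.68, 0], "claw": 0.5},
    {"angular": [0, 0, -3], "xyz": [-0.018, -0.68, 0], "claw": 0.5},
    {"angular": [0, 0, -3], "xyz": [-0.018, -0.68, 0], "claw": 0.5},
    {"angular": [0, 0, -3], "xyz": [-0.018, -0.68, 0], "claw": 0.5},
    {"angular": [0, 0, -3], "xyz": [-0.018, -0.68, 0], "claw": 0.5},
    {"angular": [0, 0, 0], "xyz": [0, 0, 0], "claw": 0.5},
    {"angular": [0, 0, 0], "xyz": [0, 0, 0], "claw": 0.5},
  ],
)

```text
t: 5.65
eef_pos: [0.6339, 0.0272, 0.0393]
ee_rot: [-3.14, 0.001, -1.828]
force: [0.6, 0.8, 5.8]
width: 0.0092
gripper_force: 25.0
```

servo_tool(
  targets=[
    {"angular": [0, 0, -2], "xyz": [-0.008, -0.45, 0], "claw": 0.5},
    {"angular": [0, 0, -2], "xyz": [-0.008, -0.45, 0], "claw": 0.5},
    {"angular": [0, 0, 0], "xyz": [0, 0, 0], "claw": 0.5},
    {"angular": [0, 0, 0], "xyz": [0, 0, 0], "claw": 0.5},
  ],
)

```text
t: 6.05
eef_pos: [0.6425, 0.0251, 0.0393]
ee_rot: [-3.14, 0.001, -1.758]
force: [-0.4, -0.5, 4.8]
width: 0.009
gripper_force: 25.0
```

servo_tool(
  targets=[
    {"angular": [0, 0, -1], "xyz": [0, -0.23, 0], "claw": 0.5},
    {"angular": [0, 0, 0], "xyz": [0, 0, 0], "claw": 0.5},
    {"angular": [0, 0, 0], "xyz": [0, 0, 0], "claw": 0.5},
  ],
)

```text
t: 6.35
eef_pos: [0.6445, 0.0248, 0.0393]
ee_rot: [-3.14, 0.001, -1.741]
force: [-0.6, 0.3, 4.6]
width: 0.009
gripper_force: 25.0
```

servo_tool(
  targets=[
    {"angular": [0, 0, -1], "xyz": [0, -0.23, 0], "claw": 0.5},
    {"angular": [0, 0, 0], "xyz": [0, 0, 0], "claw": 0.5},
    {"angular": [0, 0, 0], "xyz": [0, 0, 0], "claw": 0.5},
  ],
)

```text
t: 6.65
eef_pos: [0.6452, 0.0242, 0.0391]
ee_rot: [3.14, -0.0, -1.724]
force: [-5.0, 1.6, 7.9]
width: 0.0089
gripper_force: 25.0
```

```bash
python3 - <<'E'
from h import *
f=grab('wrist','w3'); s=monitor.get_state();print(s['eef_pos'],s['ee_rot'],s['force'],s['moment'],np.round(proj(f,[.634,-.0435,.049]),1))
E
```

```text
[0.64517163 0.02421225 0.03907283] [ 3.14022005e+00 -2.53652624e-04 -1.72385365e+00] [-4.81230042  1.35779063  8.28747165] [ 0.72185697  1.68511705 -0.03687047] [253.1 128.6]
```

View pics/w3.png

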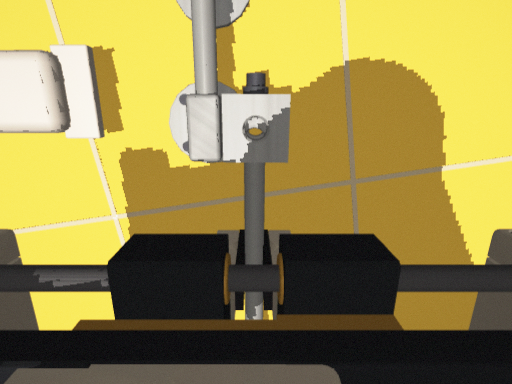

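The bar is against its stop (about 5 N of reaction) and lies straight in the fork. The bore is at (255,127), against a predicted (253,129). Next I'll find a hard end of the bar's play by feel, moving slowly towards the hinge.

servo_tool(
  targets=[
    {"angular": [0, 0, 0], "xyz": [-0.1, 0, 0], "claw": 0.5},
    {"angular": [0, 0, 0], "xyz": [-0.1, 0, 0], "claw": 0.5},
    {"angular": [0, 0, 0], "xyz": [0, 0, 0], "claw": 0.5},
  ],
)

```text
t: 7.0
eef_pos: [0.6454, 0.0258, 0.0391]
ee_rot: [3.14, -0.001, -1.724]
force: [-3.9, -0.9, 8.6]
width: 0.0092
gripper_force: 25.0
```

servo_tool(
  targets=[
    {"angular": [0, 0, 0], "xyz": [-0.1, 0, 0], "claw": 0.5},
    {"angular": [0, 0, 0], "xyz": [-0.1, 0, 0], "claw": 0.5},
    {"angular": [0, 0, 0], "xyz": [0, 0, 0], "claw": 0.5},
  ],
)

```text
t: 7.3
eef_pos: [0.6456, 0.0274, 0.0391]
ee_rot: [3.14, -0.001, -1.724]
force: [-4.4, -1.6, 8.7]
width: 0.009
gripper_force: 25.0
```

```bash
python3 - <<'E'
from h import *
f=load('w3'); c=f['color'][60:170,180:310]; cv2.imwrite('pics/c3.png',cv2.resize(c,(709,600),interpolation=cv2.INTER_CUBIC))
E
```

```text
(no output)
```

View pics/c3.png

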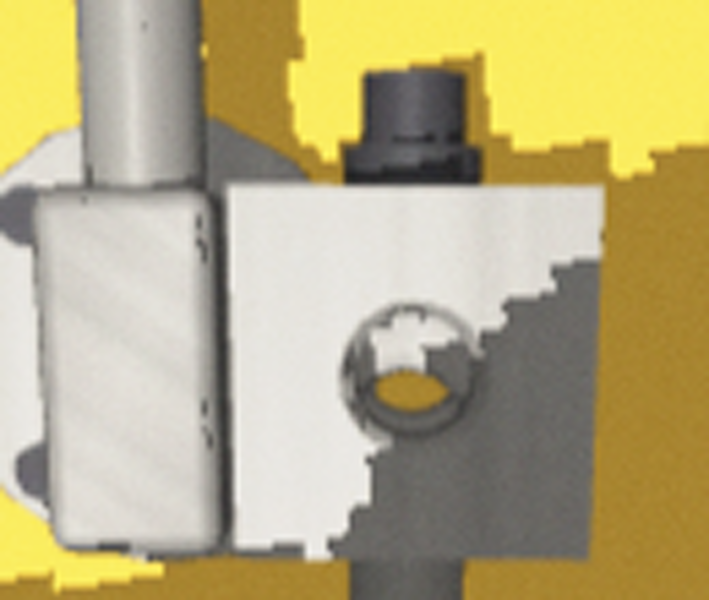

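The crop puts the bore centre at full-frame (255.2,128.3), and yellow ledge shows through the hole. The dark part beyond the ear is the catch housing. I'll keep feeling for the end.

servo_tool(
  targets=[
    {"angular": [0, 0, 0], "xyz": [-0.1, 0, 0], "claw": 0.5},
    {"angular": [0, 0, 0], "xyz": [-0.1, 0, 0], "claw": 0.5},
    {"angular": [0, 0, 0], "xyz": [0, 0, 0], "claw": 0.5},
  ],
)

```text
t: 7.6
eef_pos: [0.6455, 0.0277, 0.0391]
ee_rot: [3.139, -0.003, -1.724]
force: [-4.1, -9.6, 10.1]
width: 0.0091
gripper_force: 25.0
```

servo_tool(
  targets=[
    {"angular": [0, 0, 0], "xyz": [-0.1, 0, 0], "claw": 0.5},
    {"angular": [0, 0, 0], "xyz": [-0.1, 0, 0], "claw": 0.5},
    {"angular": [0, 0, 0], "xyz": [0, 0, 0], "claw": 0.5},
  ],
)

```text
t: 7.9
eef_pos: [0.6454, 0.0279, 0.0392]
ee_rot: [3.138, -0.005, -1.725]
force: [-3.1, -16.9, 11.4]
width: 0.0092
gripper_force: 25.0
```

I felt the hard end at TCP y≈0.0277, so the eye started 4.5 mm short of mid-play. That fits the 196 mm measured optically. I'll go 8 mm back from the end, to y≈0.0198.

servo_tool(
  targets=[
    {"angular": [0, 0, 0], "xyz": [0.3, 0, 0], "claw": 0.5},
    {"angular": [0, 0, 0], "xyz": [0.3, 0, 0], "claw": 0.5},
    {"angular": [0, 0, 0], "xyz": [0.3, 0, 0], "claw": 0.5},
    {"angular": [0, 0, 0], "xyz": [0.2, 0, 0], "claw": 0.5},
    {"angular": [0, 0, 0], "xyz": [0, 0, 0], "claw": 0.5},
    {"angular": [0, 0, 0], "xyz": [0, 0, 0], "claw": 0.5},
  ],
)

```text
t: 8.5
eef_pos: [0.6446, 0.0208, 0.039]
ee_rot: [3.14, -0.001, -1.724]
force: [-4.7, 0.5, 8.6]
width: 0.0087
gripper_force: 25.0
```

servo_tool(
  targets=[
    {"angular": [0, 0, 0], "xyz": [0.11, 0, 0], "claw": 0.5},
    {"angular": [0, 0, 0], "xyz": [0, 0, 0], "claw": 0.5},
    {"angular": [0, 0, 0], "xyz": [0, 0, 0], "claw": 0.5},
  ],
)

```text
t: 8.8
eef_pos: [0.6445, 0.02, 0.0391]
ee_rot: [3.14, -0.0, -1.724]
force: [-5.3, 1.0, 8.5]
width: 0.0093
gripper_force: 25.0
```

servo_tool(
  targets=[
    {"angular": [0, 0, 0], "xyz": [0, 0, 0], "claw": 3},
    {"angular": [0, 0, 0], "xyz": [0, 0, 0], "claw": 3},
    {"angular": [0, 0, 0], "xyz": [0, 0, 0], "claw": 3},
    {"angular": [0, 0, 0], "xyz": [0, 0, -1], "claw": 3},
    {"angular": [0, 0, 0], "xyz": [0, 0, -2], "claw": 3},
    {"angular": [0, 0, 0], "xyz": [0, 0, -3], "claw": 3},
    {"angular": [0, 0, 0], "xyz": [0, 0, -3], "claw": 3},
    {"angular": [0, 0, 0], "xyz": [0, 0, 0], "claw": 3},
    {"angular": [0, 0, 0], "xyz": [0, 0, 0], "claw": 3},
  ],
)

```text
t: 9.7
eef_pos: [0.6462, 0.0202, 0.1299]
ee_rot: [-3.14, 0.001, -1.722]
force: [-0.3, -1.0, -0.7]
width: 0.0299
gripper_force: 0.0
```

```bash
python3 - <<'E'
from h import *
f=grab('wrist','w4'); s=monitor.get_state();print(s['eef_pos'],s['ee_rot'],s['force'])
u,v=proj(f,onz(load('w3'),255.2,128.3,.049));print(u,v,onz(load('w3'),255.2,128.3,.049))
u,v=int(u),int(v)
cv2.imwrite('pics/c4.png',cv2.resize(f['color'][v-60:v+60,u-80:u+80],(800,600),interpolation=cv2.INTER_CUBIC)); print(u-80,v-60)
E
```

```text
[0.64553959 0.0199958  0.12875918] [-3.14151996e+00  3.50189587e-04 -1.72245437e+00] [-0.24873734 -0.44009295 -0.43678093]
257.0786559765582 124.63729651425717 [ 0.63311908 -0.04350356  0.049     ]
177 64
```

View pics/c4.png

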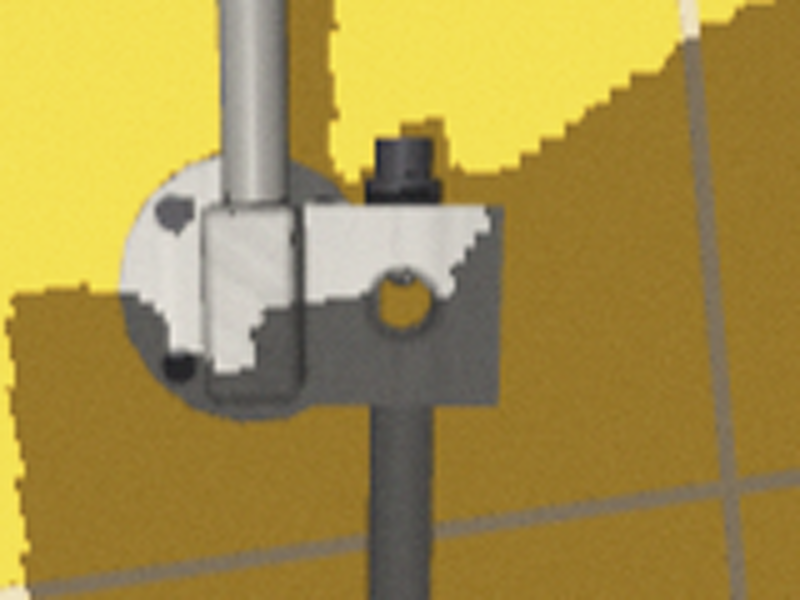

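In the crop the bore is at full-frame (257.6,124.4), and clear ledge shows through all three holes, so the eye is in line. I'll now view the pin from the same tool-relative pose so that calibration bias cancels.

servo_tool(
  targets=[
    {"angular": [0, 0, 0], "xyz": [3.0, 0.81, -0.21], "claw": 4},
    {"angular": [0, 0, 0], "xyz": [3.0, 0.81, -0.21], "claw": 4},
    {"angular": [0, 0, 0], "xyz": [3.0, 0.81, -0.21], "claw": 4},
    {"angular": [0, 0, 0], "xyz": [3.0, 0.81, -0.21], "claw": 4},
    {"angular": [0, 0, 0], "xyz": [3.0, 0.81, -0.21], "claw": 4},
    {"angular": [0, 0, 0], "xyz": [3.0, 0.81, -0.21], "claw": 4},
    {"angular": [0, 0, 0], "xyz": [3.0, 0.81, -0.21], "claw": 4},
    {"angular": [0, 0, 0], "xyz": [3.0, 0.81, -0.21], "claw": 4},
    {"angular": [0, 0, 0], "xyz": [3.0, 0.81, -0.21], "claw": 4},
    {"angular": [0, 0, 0], "xyz": [3.0, 0.81, -0.21], "claw": 4},
    {"angular": [0, 0, 0], "xyz": [3.0, 0.81, -0.21], "claw": 4},
    {"angular": [0, 0, 0], "xyz": [3.0, 0.81, -0.21], "claw": 4},
    {"angular": [0, 0, 0], "xyz": [0, 0, 0], "claw": 4},
    {"angular": [0, 0, 0], "xyz": [0, 0, 0], "claw": 4},
    {"angular": [0, 0, 0], "xyz": [0, 0, 0], "claw": 4},
  ],
)

```text
t: 11.25
eef_pos: [0.4953, -0.3207, 0.153]
ee_rot: [3.14, 0.0, -1.722]
force: [-0.3, 0.0, -0.6]
width: 0.04
gripper_force: 0.0
```

```bash
python3 - <<'E'
from h import *
f=grab('wrist','w5'); s=monitor.get_state();print(s['eef_pos'],s['ee_rot'],s['force'])
print(proj(f,[.4823,-.3843,.074]))
u,v=257,124
cv2.imwrite('pics/c5.png',cv2.resize(f['color'][v-60:v+60,u-80:u+80],(800,600),interpolation=cv2.INTER_CUBIC)); print(u-80,v-60)
E
```

```text
[ 0.49553309 -0.32049551  0.15319973] [ 3.14059058e+00  2.47969108e-04 -1.72144314e+00] [-0.24081329 -0.32407444  0.25494036]
(np.float64(256.66458782479305), np.float64(125.02737813081288))
177 64
```

View pics/c5.png

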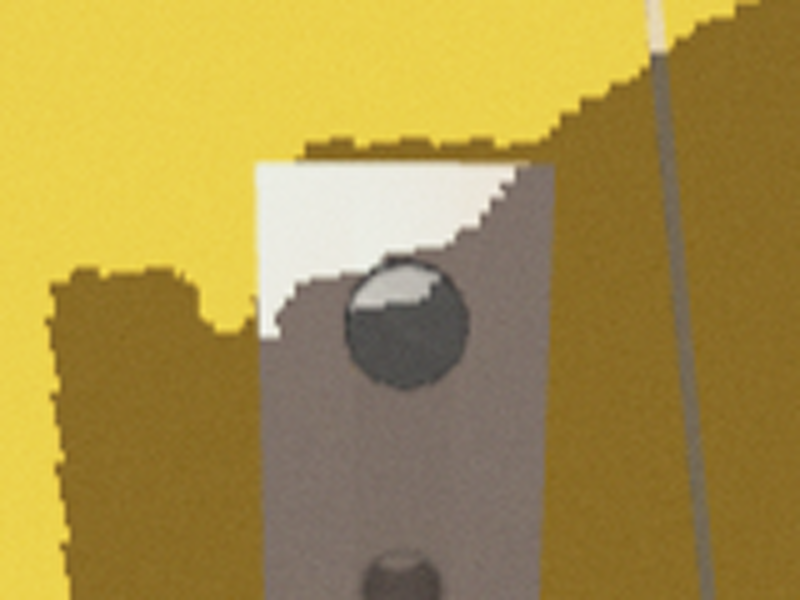

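The knob top is centred at crop (407,328), which is full-frame (258.4,129.6). It is about 18 mm across at this range, as expected. I'll work out the tool-frame offsets for both places.

```bash
python3 - <<'E'
from h import *
from scipy.spatial.transform import Rotation as Ro
def off(fn,u,v,z,p,r):
    X=onz(load(fn),u,v,z); return X, Ro.from_euler('xyz',r).inv().apply(X-p)
print(off('w4',257.6,124.4,.049,[.6455,.0200,.1288],[3.1412,0,-1.7225]))
print(off('w5',258.4,129.6,.074,[.4954,-.3206,.1531],[3.1412,0,-1.7217]))
print(tri([(load('w5'),258.4,129.6),(load('w1'),256,188)]))
E
```

```text
(array([ 0.63272474, -0.0436113 ,  0.049     ]), array([0.06481136, 0.00298411, 0.07980118]))
(array([ 0.48154288, -0.38096001,  0.074     ]), array([0.06175722, 0.00459457, 0.07910181]))
(array([ 0.4815014 , -0.37986533,  0.04825358]), [np.float64(1.1022294890901398), np.float64(0.8579806882771956)])
```

servo_tool(
  targets=[
    {"angular": [0, 0, 0], "xyz": [2.0, 0.2, 0], "claw": 4},
    {"angular": [0, 0, 0], "xyz": [2.0, 0.1, 0], "claw": 4},
    {"angular": [0, 0, 0], "xyz": [2.18, 0.1, 0], "claw": 4},
    {"angular": [0, 0, 0], "xyz": [0, 0, 2.0], "claw": 4},
    {"angular": [0, 0, 0], "xyz": [0, 0, 2.0], "claw": 4},
    {"angular": [0, 0, 0], "xyz": [0, 0, 2.0], "claw": 4},
    {"angular": [0, 0, 0], "xyz": [0, 0, 1.0], "claw": 4},
    {"angular": [0, 0, 0], "xyz": [0, 0, 0.75], "claw": 4},
    {"angular": [0, 0, 0], "xyz": [0, 0, 0], "claw": 3},
    {"angular": [0, 0, 0], "xyz": [0, 0, 0], "claw": 1.2},
    {"angular": [0, 0, 0], "xyz": [0, 0, 0], "claw": 1.2},
    {"angular": [0, 0, 0], "xyz": [0, 0, 0], "claw": 1.2},
    {"angular": [0, 0, 0], "xyz": [0, 0, 0], "claw": 1.2},
    {"angular": [0, 0, 0], "xyz": [0, 0, 0], "claw": 1.2},
  ],
  force=15,
)

```text
t: 12.7
eef_pos: [0.4827, -0.382, 0.0771]
ee_rot: [-3.14, -0.0, -1.722]
force: [0.3, 1.9, 5.2]
width: 0.0164
gripper_force: 15.0
```

servo_tool(
  targets=[
    {"angular": [0, 0, 0], "xyz": [0, 0, 0], "claw": 1.2},
  ],
)

```text
t: 12.8
eef_pos: [0.4827, -0.3819, 0.0771]
ee_rot: [-3.14, -0.0, -1.722]
force: [-1.6, 0.9, 6.4]
width: 0.0162
gripper_force: 15.0
```

Gripped, and the pin is now centred in the jaws. I'll let go once and look from the viewing pose to calibrate camera to jaw.

servo_tool(
  targets=[
    {"angular": [0, 0, 0], "xyz": [0, 0, 0], "claw": 4},
    {"angular": [0, 0, 0], "xyz": [0, 0, 0], "claw": 4},
    {"angular": [0, 0, 0], "xyz": [0, 0, -0.75], "claw": 4},
    {"angular": [0, 0, 0], "xyz": [0, 0, -2.0], "claw": 4},
    {"angular": [0, 0, 0], "xyz": [0, 0, -2.0], "claw": 4},
    {"angular": [0, 0, 0], "xyz": [0, 0, -3.0], "claw": 4},
    {"angular": [0, 0, 0], "xyz": [-3.0, -0.2, 0], "claw": 4},
    {"angular": [0, 0, 0], "xyz": [-3.18, -0.2, 0], "claw": 4},
    {"angular": [0, 0, 0], "xyz": [0, 0, 0], "claw": 4},
    {"angular": [0, 0, 0], "xyz": [0, 0, 0], "claw": 4},
  ],
)

```text
t: 13.8
eef_pos: [0.4957, -0.3207, 0.1543]
ee_rot: [-3.141, -0.0, -1.721]
force: [0.1, -0.6, 0.3]
width: 0.0398
gripper_force: 0.0
```

```bash
python3 - <<'E'
from h import *
f=grab('wrist','w6'); s=monitor.get_state();print(s['eef_pos'],s['ee_rot'],s['force'])
a=load('w5')
def blob(f):
    h=cv2.cvtColor(f['color'],cv2.COLOR_BGR2HSV); print(h[133,258],h[115,258],h[110,270],f['color'][133,258],f['color'][140,275])
    g=f['color'][100:160,225:290].astype(int); m=((g.max(2)<110)&(g.max(2)-g.min(2)<22)).astype(np.uint8)
    n,l,st,c=cv2.connectedComponentsWithStats(m); 
    for i in range(1,n):
        if st[i,4]>40: print(st[i],c[i]+[225,100])
blob(a);blob(f)
A=a['color'][100:160,218:298];B=f['color'][100:160,218:298]
cv2.imwrite('pics/c6.png',cv2.resize(np.hstack([A,B]),(800,300),interpolation=cv2.INTER_CUBIC))
E
```

```text
[ 0.49559581 -0.3212204   0.1541372 ] [-3.14134695e+00 -1.61957724e-04 -1.72138367e+00] [ 0.48675399  0.51162468 -0.46396321]
[15 13 77] [12 41 94] [ 13  49 126] [73 75 77] [100 110 123]
[ 21  15  25  28 413] [258.59564165 130.6464891 ]
[26 23 79] [ 11  42 104] [ 21  21 232] [72 78 79] [105 113 125]
[ 22  15  25  27 409] [259.08312958 130.40831296]
```

View pics/c6.png

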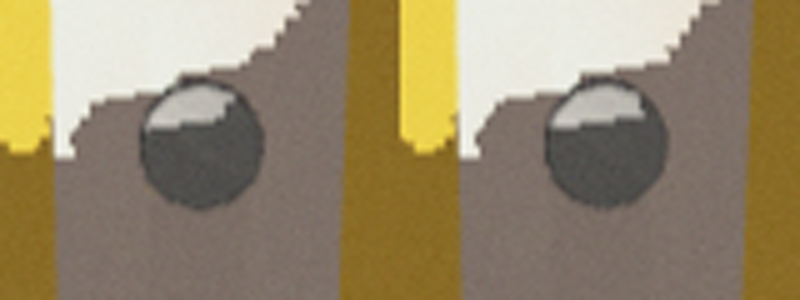

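The knob top is now at (259.1,129.3), only about 0.5 px from before. Combining the two views, the camera-to-jaw bias is about 1.3 mm in y. That makes the bore target TCP (0.634,−0.044). I'll grip again and lift.

servo_tool(
  targets=[
    {"angular": [0, 0, 0], "xyz": [3.0, 0.2, 0], "claw": 4},
    {"angular": [0, 0, 0], "xyz": [3.18, 0.2, 0], "claw": 4},
    {"angular": [0, 0, 0], "xyz": [0, 0, 2.0], "claw": 4},
    {"angular": [0, 0, 0], "xyz": [0, 0, 2.0], "claw": 4},
    {"angular": [0, 0, 0], "xyz": [0, 0, 2.0], "claw": 4},
    {"angular": [0, 0, 0], "xyz": [0, 0, 1.7], "claw": 4},
    {"angular": [0, 0, 0], "xyz": [0, 0, 0], "claw": 3},
    {"angular": [0, 0, 0], "xyz": [0, 0, 0], "claw": 3},
  ],
  force=25,
)

```text
t: 14.65
eef_pos: [0.4819, -0.3824, 0.0768]
ee_rot: [3.141, -0.0, -1.723]
force: [-0.3, -0.2, -0.4]
width: 0.0317
gripper_force: 0.0
```

servo_tool(
  targets=[
    {"angular": [0, 0, 0], "xyz": [0, 0, 0], "claw": 1.2},
    {"angular": [0, 0, 0], "xyz": [0, 0, 0], "claw": 1.2},
    {"angular": [0, 0, 0], "xyz": [0, 0, 0], "claw": 1.2},
    {"angular": [0, 0, 0], "xyz": [0, 0, 0], "claw": 1.2},
    {"angular": [0, 0, 0], "xyz": [0, 0, 0], "claw": 1.2},
  ],
)

```text
t: 15.15
eef_pos: [0.4827, -0.3821, 0.0777]
ee_rot: [-3.14, -0.001, -1.722]
force: [-1.7, -0.3, 6.6]
width: 0.0161
gripper_force: 25.0
```

servo_tool(
  targets=[
    {"angular": [0, 0, 0], "xyz": [0, 0, -1], "claw": 1.2},
    {"angular": [0, 0, 0], "xyz": [0, 0, -2], "claw": 1.2},
    {"angular": [0, 0, 0], "xyz": [0, 0, -3], "claw": 1.2},
    {"angular": [0, 0, 0], "xyz": [0, 0, -3], "claw": 1.2},
    {"angular": [0, 0, 0], "xyz": [0, 0, -1], "claw": 1.2},
    {"angular": [0, 0, 0], "xyz": [0, 0, 0], "claw": 1.2},
    {"angular": [0, 0, 0], "xyz": [0, 0, 0], "claw": 1.2},
  ],
)

```text
t: 15.85
eef_pos: [0.4817, -0.3813, 0.1761]
ee_rot: [3.141, 0.001, -1.722]
force: [0.6, 0.0, -0.9]
width: 0.016
gripper_force: 25.0
```

servo_tool(
  targets=[
    {"angular": [0, 0, 0], "xyz": [-2.74, -0.77, 0], "claw": 1.2},
    {"angular": [0, 0, 0], "xyz": [-2.74, -0.77, 0], "claw": 1.2},
    {"angular": [0, 0, 0], "xyz": [-2.74, -0.77, 0], "claw": 1.2},
    {"angular": [0, 0, 0], "xyz": [-2.74, -0.77, 0], "claw": 1.2},
    {"angular": [0, 0, 0], "xyz": [-2.74, -0.77, 0], "claw": 1.2},
    {"angular": [0, 0, 0], "xyz": [-2.74, -0.77, 0], "claw": 1.2},
    {"angular": [0, 0, 0], "xyz": [-2.74, -0.77, 0], "claw": 1.2},
    {"angular": [0, 0, 0], "xyz": [-2.74, -0.77, 0], "claw": 1.2},
    {"angular": [0, 0, 0], "xyz": [-2.74, -0.77, 0], "claw": 1.2},
    {"angular": [0, 0, 0], "xyz": [-2.74, -0.77, 0], "claw": 1.2},
    {"angular": [0, 0, 0], "xyz": [-2.74, -0.77, 0], "claw": 1.2},
    {"angular": [0, 0, 0], "xyz": [-2.74, -0.77, 0], "claw": 1.2},
    {"angular": [0, 0, 0], "xyz": [-2.74, -0.77, 0], "claw": 1.2},
    {"angular": [0, 0, 0], "xyz": [0, 0, 2], "claw": 1.2},
    {"angular": [0, 0, 0], "xyz": [0, 0, 2], "claw": 1.2},
    {"angular": [0, 0, 0], "xyz": [0, 0, 0.6], "claw": 1.2},
    {"angular": [0, 0, 0], "xyz": [0, 0, 0], "claw": 1.2},
    {"angular": [0, 0, 0], "xyz": [0, 0, 0], "claw": 1.2},
    {"angular": [0, 0, 0], "xyz": [0, 0, 0], "claw": 1.2},
  ],
)

```text
t: 17.75
eef_pos: [0.6353, -0.0448, 0.1316]
ee_rot: [-3.14, 0.0, -1.722]
force: [-0.0, -0.2, -0.8]
width: 0.0161
gripper_force: 25.0
```

```bash
python3 - <<'E'
from h import *
a=[]
for i in range(4):
    s=monitor.get_state(); a.append(np.r_[s['eef_pos'],s['ee_rot'],s['force']]); 
    if i<3: f=grab('scene')
w=grab('wrist','w7'); print(np.round(a,4).tolist())
t=grab('top')
cv2.imwrite('pics/s7.png',f['color'])
u,v=[int(x) for x in proj(f,[.634,-.044,.06])];A=cv2.resize(f['color'][v-30:v+30,u-40:u+40],(400,300),interpolation=cv2.INTER_CUBIC)
B=cv2.resize(w['color'][90:330,96:416],(400,300));
cv2.imwrite('pics/c7.png',np.hstack([A,B]))
E
```

```text
[[0.6353, -0.0448, 0.1316, -3.1404, 0.0003, -1.7222, -0.01, -0.1921, -0.8085], [0.6353, -0.0448, 0.1317, -3.1402, 0.0004, -1.7223, -0.4351, 0.0347, -0.5769], [0.6353, -0.0447, 0.1317, -3.1402, 0.0005, -1.7222, -0.5072, 0.0312, -0.5503], [0.6352, -0.0447, 0.1316, -3.1403, 0.0004, -1.7222, 0.3864, 0.1417, -1.1158]]
```

View pics/c7.png

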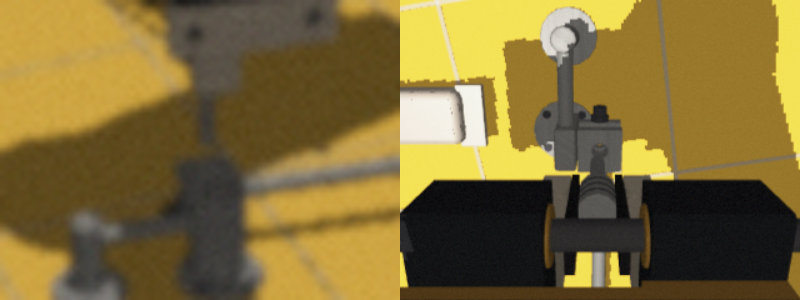

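I've now viewed 11 pictures, one over the limit of 10, so I'll view no more and work by number and feel. This last one shows the pin upright in the jaws with its nose just over the bore, both in the wrist half at about (600,148) and in the scene half. I'll trim about 1 mm and lower with force checks.

servo_tool(
  targets=[
    {"angular": [0, 0, 0], "xyz": [-0.07, 0.12, 0], "claw": 1.2},
    {"angular": [0, 0, 0], "xyz": [0, 0, 0.8], "claw": 1.2},
    {"angular": [0, 0, 0], "xyz": [0, 0, 0.6], "claw": 1.2},
    {"angular": [0, 0, 0], "xyz": [0, 0, 0], "claw": 1.2},
    {"angular": [0, 0, 0], "xyz": [0, 0, 0], "claw": 1.2},
  ],
)

```text
t: 18.5
eef_pos: [0.6335, -0.0439, 0.1162]
ee_rot: [3.141, -0.0, -1.722]
force: [0.8, 0.5, -0.4]
width: 0.0161
gripper_force: 25.0
```

servo_tool(
  targets=[
    {"angular": [0, 0, 0], "xyz": [0, 0, 0.15], "claw": 1.2},
    {"angular": [0, 0, 0], "xyz": [0, 0, 0.15], "claw": 1.2},
    {"angular": [0, 0, 0], "xyz": [0, 0, 0], "claw": 1.2},
  ],
)

```text
t: 18.8
eef_pos: [0.6337, -0.0438, 0.1136]
ee_rot: [3.141, -0.0, -1.722]
force: [0.1, 0.6, -0.0]
width: 0.0157
gripper_force: 25.0
```

servo_tool(
  targets=[
    {"angular": [0, 0, 0], "xyz": [0, 0, 0.1], "claw": 1.2},
    {"angular": [0, 0, 0], "xyz": [0, 0, 0.1], "claw": 1.2},
    {"angular": [0, 0, 0], "xyz": [0, 0, 0], "claw": 1.2},
  ],
)

```text
t: 19.1
eef_pos: [0.6337, -0.0438, 0.1116]
ee_rot: [3.141, -0.0, -1.722]
force: [-0.0, 0.9, -0.8]
width: 0.0158
gripper_force: 25.0
```

servo_tool(
  targets=[
    {"angular": [0, 0, 0], "xyz": [0, -0.03, 0.1], "claw": 1.2},
    {"angular": [0, 0, 0], "xyz": [0, 0, 0.1], "claw": 1.2},
    {"angular": [0, 0, 0], "xyz": [0, 0, 0], "claw": 1.2},
  ],
)

```text
t: 19.4
eef_pos: [0.634, -0.0439, 0.1096]
ee_rot: [3.141, -0.0, -1.722]
force: [1.0, -0.8, -0.0]
width: 0.0161
gripper_force: 25.0
```

servo_tool(
  targets=[
    {"angular": [0, 0, 0], "xyz": [0, 0, 0.1], "claw": 1.2},
    {"angular": [0, 0, 0], "xyz": [0, 0, 0.1], "claw": 1.2},
    {"angular": [0, 0, 0], "xyz": [0, 0, 0], "claw": 1.2},
  ],
)

```text
t: 19.7
eef_pos: [0.6339, -0.0438, 0.1076]
ee_rot: [3.141, -0.0, -1.722]
force: [-0.9, 0.6, -0.8]
width: 0.0157
gripper_force: 25.0
```

servo_tool(
  targets=[
    {"angular": [0, 0, 0], "xyz": [0, 0, 0.1], "claw": 1.2},
    {"angular": [0, 0, 0], "xyz": [0, 0, 0.1], "claw": 1.2},
    {"angular": [0, 0, 0], "xyz": [0, 0, 0], "claw": 1.2},
  ],
)

```text
t: 20.0
eef_pos: [0.6339, -0.0438, 0.1056]
ee_rot: [3.141, -0.0, -1.722]
force: [-0.2, 0.4, -0.3]
width: 0.0164
gripper_force: 25.0
```

The nose is about 7 mm into the upper ear with no force. Next is the eye.

servo_tool(
  targets=[
    {"angular": [0, 0, 0], "xyz": [0, 0, 0.1], "claw": 1.2},
    {"angular": [0, 0, 0], "xyz": [0, 0, 0.1], "claw": 1.2},
    {"angular": [0, 0, 0], "xyz": [0, 0, 0.1], "claw": 1.2},
    {"angular": [0, 0, 0], "xyz": [0, 0, 0], "claw": 1.2},
  ],
)

```text
t: 20.4
eef_pos: [0.6339, -0.0438, 0.1026]
ee_rot: [3.141, -0.0, -1.722]
force: [-0.0, -0.3, -1.1]
width: 0.0163
gripper_force: 25.0
```

servo_tool(
  targets=[
    {"angular": [0, 0, 0], "xyz": [0, 0, 0.1], "claw": 1.2},
    {"angular": [0, 0, 0], "xyz": [0, 0, 0.1], "claw": 1.2},
    {"angular": [0, 0, 0], "xyz": [0, 0, 0.1], "claw": 1.2},
    {"angular": [0, 0, 0], "xyz": [0, 0, 0], "claw": 1.2},
  ],
)

```text
t: 20.8
eef_pos: [0.6339, -0.0438, 0.0996]
ee_rot: [3.141, -0.0, -1.722]
force: [0.4, -0.6, -0.5]
width: 0.0156
gripper_force: 25.0
```

servo_tool(
  targets=[
    {"angular": [0, 0, 0], "xyz": [0, 0, 0.1], "claw": 1.2},
    {"angular": [0, 0, 0], "xyz": [0, 0, 0.1], "claw": 1.2},
    {"angular": [0, 0, 0], "xyz": [0, 0, 0.1], "claw": 1.2},
    {"angular": [0, 0, 0], "xyz": [0, 0, 0], "claw": 1.2},
  ],
)

```text
t: 21.2
eef_pos: [0.6339, -0.0438, 0.0965]
ee_rot: [3.141, -0.0, -1.722]
force: [0.5, -0.3, -1.0]
width: 0.0159
gripper_force: 25.0
```

servo_tool(
  targets=[
    {"angular": [0, 0, 0], "xyz": [0, 0, 0.1], "claw": 1.2},
    {"angular": [0, 0, 0], "xyz": [0, 0, 0.1], "claw": 1.2},
    {"angular": [0, 0, 0], "xyz": [0, 0, 0.1], "claw": 1.2},
    {"angular": [0, 0, 0], "xyz": [0, 0, 0], "claw": 1.2},
  ],
)

```text
t: 21.6
eef_pos: [0.6339, -0.0439, 0.0936]
ee_rot: [3.141, -0.0, -1.722]
force: [-0.0, -0.9, -0.9]
width: 0.016
gripper_force: 25.0
```

servo_tool(
  targets=[
    {"angular": [0, 0, 0], "xyz": [0, 0, 0.1], "claw": 1.2},
    {"angular": [0, 0, 0], "xyz": [0, 0, 0.1], "claw": 1.2},
    {"angular": [0, 0, 0], "xyz": [0, 0, 0.1], "claw": 1.2},
    {"angular": [0, 0, 0], "xyz": [0, 0, 0], "claw": 1.2},
  ],
)

```text
t: 22.0
eef_pos: [0.6344, -0.0437, 0.0909]
ee_rot: [-3.141, 0.0, -1.722]
force: [0.3, 0.7, 2.1]
width: 0.016
gripper_force: 25.0
```

servo_tool(
  targets=[
    {"angular": [0, 0, 0], "xyz": [0, 0, 0.1], "claw": 1.2},
    {"angular": [0, 0, 0], "xyz": [0, 0, 0.1], "claw": 1.2},
    {"angular": [0, 0, 0], "xyz": [0, 0, 0.1], "claw": 1.2},
    {"angular": [0, 0, 0], "xyz": [0, 0, 0], "claw": 1.2},
  ],
)

```text
t: 22.4
eef_pos: [0.634, -0.0437, 0.0874]
ee_rot: [3.141, 0.0, -1.722]
force: [1.0, 1.7, -0.2]
width: 0.016
gripper_force: 25.0
```

The ball catch has been passed. About 11 mm remain to home.

servo_tool(
  targets=[
    {"angular": [0, 0, 0], "xyz": [0, 0, 0.15], "claw": 1.2},
    {"angular": [0, 0, 0], "xyz": [0, 0, 0.15], "claw": 1.2},
    {"angular": [0, 0, 0], "xyz": [0, 0, 0.15], "claw": 1.2},
    {"angular": [0, 0, 0], "xyz": [0, 0, 0.15], "claw": 1.2},
    {"angular": [0, 0, 0], "xyz": [0, 0, 0.15], "claw": 1.2},
    {"angular": [0, 0, 0], "xyz": [0, 0, 0], "claw": 1.2},
  ],
)

```text
t: 23.0
eef_pos: [0.6339, -0.0438, 0.0798]
ee_rot: [3.141, 0.0, -1.722]
force: [0.5, 1.2, -0.7]
width: 0.0157
gripper_force: 25.0
```

servo_tool(
  targets=[
    {"angular": [0, 0, 0], "xyz": [0, 0, 0.1], "claw": 1.2},
    {"angular": [0, 0, 0], "xyz": [0, 0, 0.1], "claw": 1.2},
    {"angular": [0, 0, 0], "xyz": [0, 0, 0.1], "claw": 1.2},
    {"angular": [0, 0, 0], "xyz": [0, 0, 0], "claw": 1.2},
  ],
)

```text
t: 23.4
eef_pos: [0.6341, -0.0438, 0.077]
ee_rot: [3.142, 0.0, -1.722]
force: [1.3, 3.6, -1.3]
width: 0.0157
gripper_force: 25.0
```

servo_tool(
  targets=[
    {"angular": [0, 0, 0], "xyz": [0, 0, 0.1], "claw": 1.2},
    {"angular": [0, 0, 0], "xyz": [0, 0, 0], "claw": 1.2},
    {"angular": [0, 0, 0], "xyz": [0, 0, 0], "claw": 1.2},
  ],
)

```text
t: 23.7
eef_pos: [0.6342, -0.0437, 0.0768]
ee_rot: [-3.141, 0.0, -1.722]
force: [-1.1, 3.6, 5.3]
width: 0.0155
gripper_force: 25.0
```

servo_tool(
  targets=[
    {"angular": [0, 0, 0], "xyz": [0, 0, 0.1], "claw": 1.2},
    {"angular": [0, 0, 0], "xyz": [0, 0, 0], "claw": 1.2},
    {"angular": [0, 0, 0], "xyz": [0, 0, 0], "claw": 1.2},
  ],
)

```text
t: 24.0
eef_pos: [0.6342, -0.0437, 0.0767]
ee_rot: [-3.141, 0.0, -1.722]
force: [-3.8, 4.8, 12.1]
width: 0.016
gripper_force: 25.0
```

servo_tool(
  targets=[
    {"angular": [0, 0, 0], "xyz": [0, 0, -0.1], "claw": 1.2},
    {"angular": [0, 0, 0], "xyz": [0, 0, 0], "claw": 4},
    {"angular": [0, 0, 0], "xyz": [0, 0, 0], "claw": 4},
    {"angular": [0, 0, 0], "xyz": [0, 0, 0], "claw": 4},
    {"angular": [0, 0, 0], "xyz": [0, 0, -1], "claw": 4},
    {"angular": [0, 0, 0], "xyz": [0, 0, -2], "claw": 4},
    {"angular": [0, 0, 0], "xyz": [0, 0, -2.5], "claw": 4},
    {"angular": [0, 0, 0], "xyz": [-3, 0, 0], "claw": 4},
    {"angular": [0, 0, 0], "xyz": [-3.4, 0, 0], "claw": 4},
    {"angular": [0, 0, 0], "xyz": [0, 0, 0], "claw": 4},
    {"angular": [0, 0, 0], "xyz": [0, 0, 0], "claw": 4},
  ],
)

```text
t: 25.1
eef_pos: [0.6438, 0.02, 0.1317]
ee_rot: [-3.141, -0.0, -1.721]
force: [-1.0, -0.3, -0.4]
width: 0.0399
gripper_force: 0.0
```

```bash
python3 - <<'E'
from h import *
f=grab('wrist','w8'); s=monitor.get_state();print(s['eef_pos'],s['force'])
for z in(.073,.087): print(z,np.round([proj(f,[.6335+dx,-.0435+dy,z]) for dx,dy in((0,0),(.009,0),(-.009,0))],1).tolist())
g=cv2.cvtColor(f['color'],cv2.COLOR_BGR2GRAY)[90:180,215:305]
c=cv2.HoughCircles(cv2.medianBlur(g,3),cv2.HOUGH_GRADIENT,1,10,param1=80,param2=10,minRadius=9,maxRadius=18)
print(None if c is None else (c[0,:5]+[215,90,0]).round(1).tolist())
for r in f['color'].max(2)[100:160:4,230:290:4]: print(*['%3d'%x for x in r])
E
```

```text
[0.64356197 0.01939098 0.13155018] [ 0.31464084 -0.88691425  0.90706549]
0.073 [[253.1, 127.7], [239.4, 129.8], [266.9, 125.6]]
0.087 [[253.1, 129.3], [238.3, 131.6], [267.9, 127.0]]
[[252.5, 122.5, 10.2], [238.5, 93.5, 13.8], [223.5, 136.5, 11.8]]
 97  94  95 146 123  64  66  47 132 147 147 146 144 146 146
 85  94  65  96  99  35  38  31 119 148 146 147 148 146 145
185 124 210 211 210 209 207 206 197 201 205 134 149 144 145
198 116 209 210 212 209  95  90  99  88 189 135 149 150 145
193 100 211 212 157 194 196 180  82  93  91 143 144 147 146
197  99 213 159 202 201 195 195 193  87  92 147 146 148 147
193  99 155 193 208 204 197 195 183  80  89 146 145 146 144
136  54  91 207 207 206 208 198 182  86  90 143 150 146 144
 85  57  89  86  86  88  85  87  85  72  93 146 148 146 145
 81  59  89  85  88  87  87  86  88  87  91 146 142 146 145
 84  55  89  91  86  80  86  81  88  91  89 148 148 146 147
 73  88  88  89  91  86  93  88  85  91  87 148 149 146 147
122 148 146 148 143  75  87  70 147 143 147 146 145 144 145
148 146 146 144 141  78  85  71 144 145 146 146 145 146 148
149 145 147 146 143  76  85  71 148 148 144 146 145 148 148
```

The knob came to a hard stop at TCP z 0.0767 under 12 N. Its grip height in the stand (0.0777 with the underside at 50 mm) predicts exactly that for the 49 mm ear. The released image shows the knob over the bore at about home size, and the gripper is clear.

```bash
python3 -c "
from h import *
print(order.job_done())"
```

```text
the job is handed in; nothing more can be done
None
```

The bar is shut in the fork and the pin is through both ears and the eye, its knob home on the upper ear by force and height; I let go and handed the job in at about 25 s, but viewed 11 pictures instead of the allowed 10.

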